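Clamp a collet block in a slide vise and click its lock lever over

ROBOT

A 7-joint arm with a two-finger parallel gripper is mounted at the origin on the work surface. World frame = base frame: x ahead of the robot, y to its left, z up, the work surface at z = 0. Lengths are in m, angles in rad, forces in N, time in s.
With the tool pointing down it reaches from about 0.35 to 0.9 m from the base axis. Payload 19.9 kg.
Tool frame: the origin (TCP) lies between the finger pads; the fingertips stand 19 mm ahead of it and the grasp point (between the pads) is the TCP; z points along the fingers, y is the line along which they close (so a half turn about z gives the same grasp; the last joint's range is limited). The gripper opens to 94 mm and grips with 3 to 60 N. Pads are 16 mm wide; open, the fingers measure 119 mm over their backs; the gripper's body (75 mm by 177 mm) begins 78 mm behind the grasp point.
Start: joints at [1.298, 0.417, -0.01, 1.614, 0.005, 1.111, -0.053], TCP at [0.143, -0.608, 0.224] pointing down, gripper open.
Joint ranges: [-2.81, 2.81], [-0.39, 2.02], [-1.27, 1.25], [0.06, 2.57], [-1.19, 4.33], [0.19, 2], [-2.82, 2.82]. Speed limits (rad/s): [1.89, 1.89, 2.39, 2.39, 3.01, 3.01, 3.01].

INTERFACE

Orientations are given as a 3x3 rotation matrix whose columns are the frame's x, y, z axes.
In Python, from rig import robot gives the robot as it stands. Calls block until the motion is done:
- robot.move_ptp(position, orientation): joint-space move of the TCP to a pose.
- robot.move_linear(position, velocity=0.15, frame=None, threshold=None): straight line of the TCP; frame=None keeps the orientation; velocity is the mean speed in m/s. With threshold (N) it stops when the force on the tool has changed by that much, and returns True; else False.
- robot.goto_joints(angles): joint-space move.
- robot.gripper_to(opening): finger opening in m; the grip force is fixed at half the most; returns when the fingers have stopped.
- robot.pause(seconds).
- robot.ik(position, orientation): joint angles nearest the present ones, or None.
- robot.get_state(): the state.
- robot.grab_frame(name): name is "scene" or "side" or "wrist"; returns the picture (384x512x3 uint8, red, green, blue); there is no depth.
- robot.camera_info(name): a dict with "fx", "fy", "cx", "cy" (pixels), "dist" ([k1, k2, p1, p2, k3] as OpenCV has them; the pictures are not rectified), "rvec" (rotation vector, rad) and "tvec" (3), from world to camera coordinates, as OpenCV has them. Camera axes: x right, y down, z forward; pixel columns grow to the right and rows downward; lengths in m; the calibration is good to about 2 mm. A picture is of the moment at which its call begins: read the wrist's pose just before it. camera_info takes no time and is no camera call; for the wrist camera it gives the pose at the moment of the call.
A pose or a line that the arm cannot do raises robot.PlanningError and nothing moves.
- robot.sign_off(): hands the job in; it is judged then, once.
The state is a dict: "time": time; "qpos": joint angles; "joint_vel": joint speeds; "effort": joint torques, N m; "ee_pos": TCP position; "tool_rot": TCP orientation; "force": force on the tool from outside, world axes, zero at the start; "moment": the same for the moment, N m; "opening": finger opening in m; "grasp_force": force on a finger pad.
Only numpy, scipy, OpenCV 4.12 (cv2) and the standard library are available. Lean on these libraries where they do the work, as an engineer would, in place of code of your own. Each camera call takes 0.05 s, during which the arm holds its last target. There are 200 camera calls.

TASK

Clamp the loose square collet block in the blue slide vise: push the sliding jaw up so that the block stands flat and square between both jaws with no gap, pressing it only gently (well under 4 kg of push). Then, leaving the jaw there, swing the vise's lock lever clockwise (seen from above) until it clicks past its detent and rests in its locked position. Leave the other things on the bench where they are.

Things in the scene. Friction and masses are not known exactly. Their poses are not given: they have to be found in the camera images.
- vise: Blue cast slide vise, fixed, lying along its own y. Origin: centre of its underside, on the bench. Base 90 (x) x 260 (y) x 30 mm high; its top is the bed. Fixed jaw 82 wide (x), y 85 to 115, 75 mm high. A 34 mm high lever pad on its +x side (x 45 to 105, y -55 to 32) bears a small detent strut (y -48 to -15, 58 mm high). Bed bare behind the sliding jaw to y -130
- fixed_face (a point): centre of the fixed jaw's steel face, 52.5 mm above the bench; the face looks to the vise's -y
- jaw (a joint): Travel (m) of the sliding jaw towards the fixed jaw (vise +y), 0 to 0.09; starts at 0 to 0.02, holds the 45 mm block against the fixed jaw at 0.070. The jaw is a block 82 wide (x), 35 thick (y), 45 mm high on the bed (top 75 mm above the bench), with a plain back face to push on. Friction about 4 N; stays where it is left
- jaw_face (a point): centre of the sliding jaw's clamping face (looks to the vise's +y), 52.5 mm above the bench
- jaw_back (a point): centre of the sliding jaw's back face (looks to -y), 35 mm behind the clamping face, 52.5 mm above the bench
- lever (a joint): Angle (rad) of the lock lever, growing clockwise seen from above. Near 0: unlocked rest (start). A spring strut resists with up to about 0.4 N m (7 N at the push point) until about 0.7; past that it snaps over by itself to the locked stop at 1.4. If let go before, it springs back.
- lever_axis (a point): point on the lever's vertical axis at the bar's mid-height, 51 mm above the bench, on the pad at vise x 75, y 0; hub 36 mm across, up to 67 mm high. The point's x axis points along the bar, z up
- lever_push (a point): Point on the lever's bar 60 mm from the axis, 51 mm above the bench. Bar 12 x 12 mm, reaching 85 mm from the axis, with a 22 mm black ball on its end; it sticks out from the vise's +x side over the bench: at the start 40 degrees towards +y from the vise's x axis, when locked 40 degrees towards -y. Free space below the outer bar
- block: Loose square steel collet block, 45 x 45 x 45 mm with a 26 mm bore and an 8 mm high round collar (37 mm across) on top, 0.45 kg. Stands on the bed between the jaws. Origin: centre of its underside; z up, x and y square to its sides
- chuck: bystander: drill chuck 46 mm across, 66 mm tall, standing; origin under its centre
- sleeve: bystander: taper sleeve 31 mm across, 85 mm tall, standing; origin under its centre
- tin: bystander: metal tin 52 mm across, 85 mm tall; origin under its centre
- bitbox: bystander: open wooden box 70 x 110 x 30 mm with drill bits; origin under its centre
Mind the look-alikes: they are no part of the job. What is shaped like the block but orange or red is not meant.

How it is judged:
By the outcome, as a careful person would: the job done as asked, in the order asked, and still so for the second after the job is handed in, with the robot touching nothing.
It also fails if it takes over 58 s, if anything falls off the work surface, if the arm or the gripper's body presses on something with over 40 N, if the wrist force passes 120 N, or if a joint passes its speed limit or range.

## Working session

There is one attempt and no reset: what is moved stays moved. The work goes in short steps, each a Python script; the robot and the scene stay as the last script left them, time stands still between calls to the robot, and variables do not carry over. Pictures are saved under pics/ and viewed, at most 10 in all, crops included, and the job is handed in when it is done.

```bash
ls; mkdir -p pics
python3 - <<'E'
from rig import robot
import cv2
for n in ["scene","side","wrist"]:
    im=robot.grab_frame(n); cv2.imwrite(f"pics/{n}0.png",im[:,:,::-1]); c=robot.camera_info(n); print(n,c)
a=[cv2.imread(f"pics/{n}0.png") for n in ["scene","side"]]
E
```

```text
pics
scene {'fx': 446.06819007085215, 'fy': 446.06819007085215, 'cx': 256.94372241843416, 'cy': 189.9986154203499, 'dist': array([0.01871001, 0.        , 0.        , 0.        , 0.        ]), 'rvec': array([ 2.01844725,  0.83985295, -0.43311377]), 'tvec': array([-0.41373247, -0.12373415,  1.30694674])}
side {'fx': 352.1362900570514, 'fy': 352.1362900570514, 'cx': 252.79809294445482, 'cy': 191.16892558455962, 'dist': array([-0.07122066,  0.        ,  0.        ,  0.        ,  0.        ]), 'rvec': array([ 2.14807264, -0.50911303,  0.23534036]), 'tvec': array([-0.46369511,  0.23837323,  0.6667135 ])}
wrist {'fx': 305.9390633153387, 'fy': 305.9390633153387, 'cx': 253.77608088841146, 'cy': 186.38120624023523, 'dist': array([-0.00499957,  0.        ,  0.        ,  0.        ,  0.        ]), 'rvec': array([-2.29451798,  1.81930414,  0.23798772]), 'tvec': array([-0.62543033, -0.02609065,  0.39169085])}
```

View pics/scene0.png

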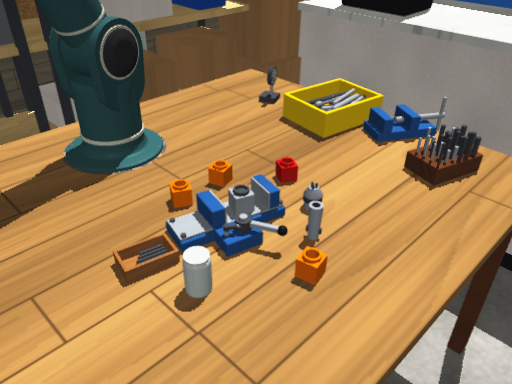

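View pics/side0.png

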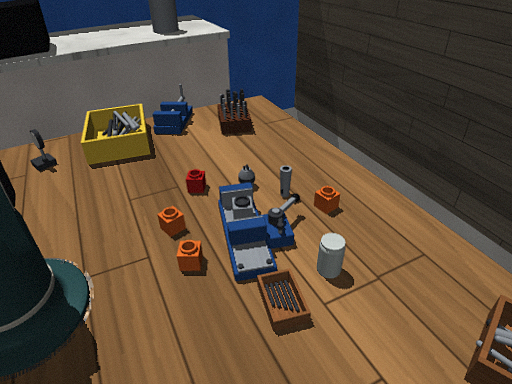

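Both views show the vise: its black lever ball is at scene (282,230) / side (294,199), the hub at (243,221) / (275,213), the block bore at (240,188) / (242,202), and the bed's rear end at scene (180,237). The orange and red look-alikes stand around it, with the tin and the sleeve near the lever side. Next I'll triangulate a rough pose.

```bash
cat > h.py <<'E'
import numpy as np, cv2
from rig import robot
def ray(c,px):
    K=np.array([[c['fx'],0,c['cx']],[0,c['fy'],c['cy']],[0,0,1]])
    u=cv2.undistortPoints(np.array([[px]],float),K,np.array(c['dist']))[0,0]
    R=cv2.Rodrigues(np.array(c['rvec']))[0]; t=np.array(c['tvec'])
    return -R.T@t, R.T@np.array([u[0],u[1],1.])
def onplane(c,px,z):
    o,d=ray(c,px); return o+d*(z-o[2])/d[2]
def tri(c1,p1,c2,p2):
    o1,d1=ray(c1,p1);o2,d2=ray(c2,p2)
    s=np.linalg.lstsq(np.c_[d1,-d2],o2-o1,rcond=None)[0]
    a=o1+s[0]*d1;b=o2+s[1]*d2
    return (a+b)/2,np.linalg.norm(a-b)
def proj(c,P):
    K=np.array([[c['fx'],0,c['cx']],[0,c['fy'],c['cy']],[0,0,1]])
    return cv2.projectPoints(np.array(P,float).reshape(-1,3),np.array(c['rvec']),np.array(c['tvec']),K,np.array(c['dist']))[0][:,0]
E
python3 - <<'E'
from h import *
np.set_printoptions(precision=4,suppress=True)
s=robot.camera_info("scene");d=robot.camera_info("side");w=robot.camera_info("wrist")
for n,a,b in [("ball",(282,230),(294,199)),("hub",(243,218),(274,211)),("bore",(240,188),(242,202)),("sleeve",(316,204),(285,168)),("tin",(197,252),(332,239))]:
    print(n,*tri(s,a,d,b))
st=robot.get_state();print(st['ee_pos'],st['tool_rot'],st['time'])
R=cv2.Rodrigues(w['rvec'])[0];print("cam in tool",st['tool_rot'].T@(-R.T@w['tvec']-st['ee_pos']));print(st['tool_rot'].T@R.T)
E
```

```text
ball [0.6383 0.0152 0.0479] 0.002296923217042423
hub [ 0.5626 -0.0214  0.0606] 0.004104697613963667
bore [0.502  0.0251 0.0815] 0.004257093862422811
sleeve [0.6592 0.0966 0.0855] 0.0004035510325478523
tin [ 0.6061 -0.1781  0.0882] 0.00019954665081349263
[ 0.1429 -0.6082  0.224 ] [[ 0.9735  0.2288 -0.0003]
 [ 0.2288 -0.9735  0.0009]
 [-0.0001 -0.001  -1.    ]] 0.15
cam in tool [ 0.0751  0.0006 -0.1613]
[[-0.0008 -0.9664 -0.2572]
 [ 1.     -0.001   0.0008]
 [-0.001  -0.2572  0.9664]]
```

```bash
cat >> h.py <<'E'
def Rt(yaw):
    x=np.array([np.cos(yaw),np.sin(yaw),0]);z=np.array([0,0,-1.]);return np.c_[x,np.cross(z,x),z]
E
python3 - <<'E'
from h import *
import json
yaw=np.radians(-14);p=np.array([.49,-.003,0]);X=np.array([np.cos(yaw),np.sin(yaw),0]);Y=np.array([-X[1],X[0],0])
R=Rt(yaw+np.pi/2)
t=p+.03*X-.01*Y+[0,0,.25]
print(robot.ik(t,R)); robot.move_ptp(t,R)
robot.pause(.3)
c=robot.camera_info("wrist");im=robot.grab_frame("wrist")
json.dump({k:np.array(v).tolist() for k,v in c.items()},open("w1.json","w"))
cv2.imwrite("pics/w1raw.png",im[:,:,::-1]);cv2.imwrite("pics/w1.png",cv2.resize(im[:,:,::-1],(800,600),interpolation=cv2.INTER_CUBIC))
s=robot.get_state();print(s['time'],s['ee_pos'],s['force'],s['qpos'])
E
```

```text
[ 0.60504831  0.26729283 -0.73380921  1.83090821  0.19800968  1.11786648
 -0.44273756]
2.975 [ 0.51670232 -0.02008113  0.25000168] [ 0.07699124 -0.47676765  0.61607214] [ 0.60521027  0.26729468 -0.73373614  1.83088859  0.19801063  1.11784495
 -0.44270548]
```

View pics/w1.png

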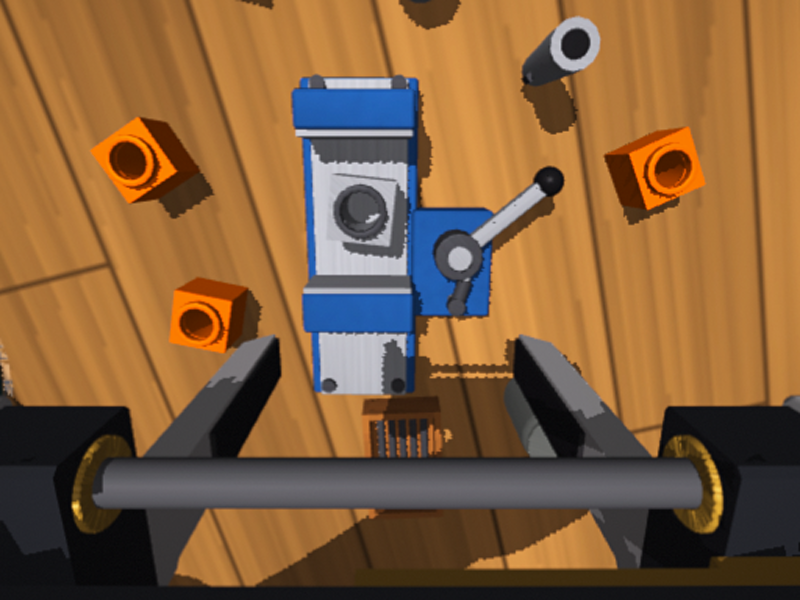

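The wrist view (800x600 scale) shows the block slightly turned, with its bore at (361,211). The sliding jaw top spans (304–412, 293–332), the fixed jaw top (294–418, 88–135), the hub is at (459,257) and the ball at (548,181). The path behind the jaw is free.

Run:
```python
from h import *
import json
np.set_printoptions(precision=4,suppress=True)
c=json.load(open("w1.json"))
f=lambda x,y,z:onplane(c,(x/1.5625,y/1.5625),z)
P={'jbl':f(305,332,.075),'jbr':f(412,332,.075),'jfl':f(304,290,.075),'jfr':f(412,290,.075),'fl':f(295,135,.075),'fr':f(417,135,.075),'bl':f(292,89,.075),'br':f(419,89,.075),'hub':f(459,258,.067),'ball':f(548,181,.051),'sleeve':f(575,43,.085),'bedL':f(315,392,.03),'bedR':f(414,392,.03)}
for k,v in P.items():print(k,v)
m=lambda a,b:(P[a]+P[b])/2
ya=m('fl','fr')-m('jbl','jbr');yaw=np.arctan2(-ya[0],ya[1]);xa=P['fr']-P['fl'];xb=P['jbr']-P['jbl']
print("yaw",np.degrees(yaw),np.degrees(np.arctan2(xa[1],xa[0])),np.degrees(np.arctan2(xb[1],xb[0])),"widths",np.linalg.norm(xa),np.linalg.norm(xb),"jaw thick",np.linalg.norm(m('jbl','jbr')-m('jfl','jfr')),"gap",np.linalg.norm(m('jfl','jfr')-m('fl','fr')))
d=P['ball']-P['hub'];print("lever",np.degrees(np.arctan2(d[1],d[0])),np.linalg.norm(d[:2]))
```

```text
jbl [ 0.4399 -0.0493  0.075 ]
jbr [ 0.5172 -0.0687  0.075 ]
jfl [ 0.4486 -0.0181  0.075 ]
jfr [ 0.5248 -0.0373  0.075 ]
fl [0.474  0.0862 0.075 ]
fr [0.5533 0.0664 0.075 ]
bl [0.4806 0.1142 0.075 ]
br [0.5612 0.094  0.075 ]
hub [ 0.5636 -0.0242  0.067 ]
ball [0.6406 0.0127 0.051 ]
sleeve [0.6608 0.0951 0.085 ]
bedL [ 0.4194 -0.1183  0.03  ]
bedR [ 0.5034 -0.1394  0.03  ]
yaw -14.553363586353722 -14.077527759558109 -14.09075372849517 widths 0.08172493645824251 0.07973074755376403 jaw thick 0.032378839731310706 gap 0.10742166770686862
lever 25.57940263212175 0.08534181904548471
```

```bash
cat >> h.py <<'E'
yaw=np.radians(-14.2);X=np.array([np.cos(yaw),np.sin(yaw),0]);Y=np.array([-X[1],X[0],0])
O=np.array([.4931,-.0061,0])
def V(x,y,z): return O+x*X+y*Y+np.array([0,0,z])
def rep(n=""):
    s=robot.get_state();e=s['ee_pos']-O;print(n,"t%.2f"%s['time'],"vise xyz",np.round([e@X,e@Y,e[2]],4),"F",np.round([s['force']@X,s['force']@Y,s['force'][2]],1))
E
python3 - <<'E'
from h import *
R=Rt(yaw+np.pi/2)
robot.gripper_to(0.0)
robot.move_ptp(V(0,-90,.15)*0+V(0,-.09,.15),R); rep("above")
robot.move_linear(V(0,-.09,.056),velocity=.1,threshold=12); rep("down")
print(robot.move_linear(V(0,-.022,.056),velocity=.05,threshold=18)); rep("p1")
print(robot.move_linear(V(0,.006,.056),velocity=.012,threshold=12)); rep("p2")
im=robot.grab_frame("wrist");cv2.imwrite("pics/w2.png",im[:,:,::-1])
im=robot.grab_frame("scene");cv2.imwrite("pics/s2.png",cv2.resize(im[150:275,150:310,::-1],None,fx=5,fy=4.8,interpolation=cv2.INTER_CUBIC)[:600])
E
```

```text
above t4.98 vise xyz [ 0.0003 -0.0898  0.1503] F [-0.6 -0.2  0.1]
down t6.08 vise xyz [ 0.0004 -0.0899  0.0565] F [-0.5 -0.5 -0.3]
False
p1 t7.58 vise xyz [-0.     -0.0216  0.056 ] F [-0.8 -2.5  1.3]
True
p2 t9.07 vise xyz [-0.0003 -0.0043  0.0558] F [-0.2  0.   0.2]
```

View pics/w2.png

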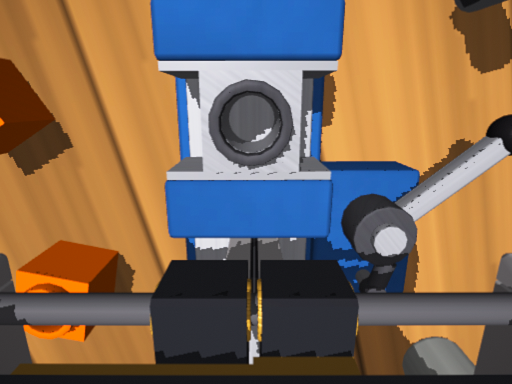

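The block (bore at (250,118)) now sits square between the two steel faces, with no visible gap at rows 68 and 165. I'll confirm with one gentle press, which should meet the same stop, and then do the lever.

Run:
```python
from h import *
print(robot.move_linear(V(0,.004,.056),velocity=.008,threshold=15)); rep("press")
robot.pause(.2);rep()
robot.move_linear(V(0,-.04,.056),velocity=.08); rep("back")
robot.move_linear(V(0,-.04,.17),velocity=.2)
# close look from above, then approach lever
a=np.radians(40); R=Rt(yaw+np.pi/2)
robot.move_ptp(V(.03,-.0,.2),R);robot.pause(.2)
im=robot.grab_frame("wrist");cv2.imwrite("pics/w3.png",cv2.resize(im[:,:,::-1],(800,600),interpolation=cv2.INTER_CUBIC));rep()
H=V(.075,0,0)
def pt(th,r=.062,off=.024): # th lever dir in vise frame
    c,s=np.cos(th),np.sin(th); return V(.075+r*c-off*s, r*s+off*c, .054)
for th in np.radians([40,10,-10]):
    print(pt(th),robot.ik(pt(th),Rt(yaw+np.pi/2)))
```

```text
True
press t9.63 vise xyz [-0.0006 -0.0044  0.0554] F [-0.   0.2 -0.4]
 t9.83 vise xyz [-0.0008 -0.0044  0.0553] F [-0.3 -0.9 -1.7]
back t10.43 vise xyz [ 0.0001 -0.04    0.0561] F [0.1 0.2 0.4]
 t11.73 vise xyz [ 0.0294 -0.0007  0.1992] F [0.5 1.2 0.5]
[0.61118262 0.02409392 0.054     ] [ 0.35701598  0.68047668 -0.60812839  1.75298739  0.49189872  0.86498692
 -0.7213008 ]
[ 0.62939962 -0.00510327  0.054     ] [ 0.39193625  0.70494907 -0.60182813  1.70566627  0.49296901  0.88704596
 -0.66503106]
[ 0.632198  -0.0280224  0.054    ] [ 0.42207938  0.70809494 -0.59525833  1.69662946  0.48861114  0.88976223
 -0.62383701]
```

View pics/w3.png

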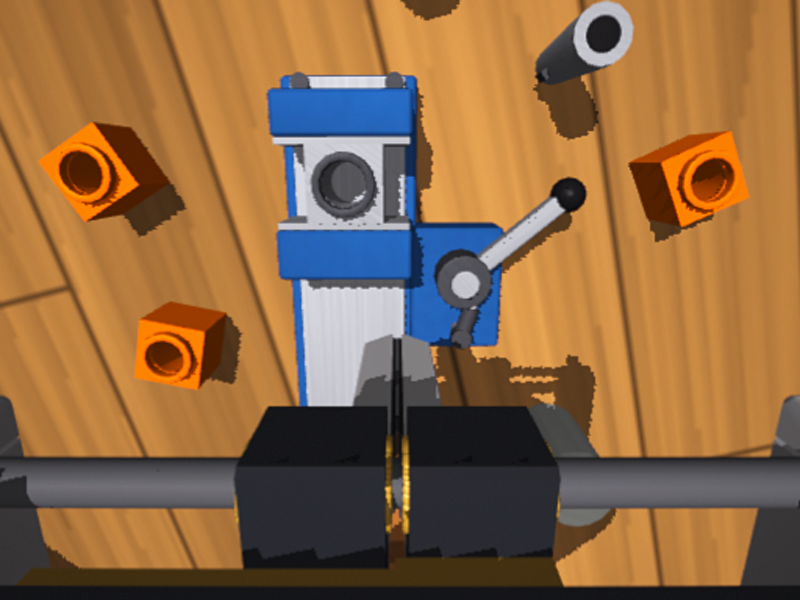

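The block is clamped flush against both jaws (rows 140 and 228), and the jaw stays there. Next is the lever: go down on its +y side and push along the arc.

Run:
```python
from h import *
def pt(th,off,z=.054,r=.062):
    c,s=np.cos(th),np.sin(th); return V(.075+r*c-off*s, r*s+off*c, z)
R=lambda th:Rt(yaw+th+np.pi/2)
a=np.radians(40)
robot.move_ptp(pt(a,.032,.15),R(a))
print(robot.move_linear(pt(a,.032),velocity=.1,threshold=10));rep("down")
for d in range(40,-21,-10):
    th=np.radians(d)
    hit=robot.move_linear(pt(th,.015),velocity=.05,frame=R(th),threshold=30); rep(f"{d} {hit}")
    if hit: break
robot.pause(.3)
th=np.radians(-20)
if not hit:
    robot.move_linear(pt(th,.04),velocity=.1)
    robot.move_linear(pt(th,.04,.17),velocity=.2)
    robot.move_ptp(V(.03,0,.2),Rt(yaw+np.pi/2));robot.pause(.3)
im=robot.grab_frame("wrist");cv2.imwrite("pics/w4.png",cv2.resize(im[:,:,::-1],(800,600),interpolation=cv2.INTER_CUBIC));rep()
```

```text
False
down t13.39 vise xyz [0.1023 0.0646 0.0546] F [ 0.   0.3 -0.7]
40 False t13.88 vise xyz [0.1132 0.0517 0.0544] F [-3.3  6.   4. ]
30 False t14.26 vise xyz [0.1213 0.0443 0.0543] F [-5.2  5.6  4.3]
20 False t14.63 vise xyz [0.1282 0.0354 0.0542] F [-3.6  4.7  3.2]
10 False t15.01 vise xyz [0.1337 0.0253 0.0541] F [-1.1  1.8  1.5]
0 False t15.38 vise xyz [0.1371 0.0148 0.054 ] F [-0.8  0.2  0.6]
-10 False t15.76 vise xyz [0.1386 0.0043 0.054 ] F [ 0.7 -0.1 -0.3]
-20 False t16.13 vise xyz [ 0.1383 -0.0066  0.0541] F [-0.  -0.4 -0.6]
 t18.48 vise xyz [0.0302 0.0002 0.1996] F [ 0.5  0.2 -0. ]
```

View pics/w4.png

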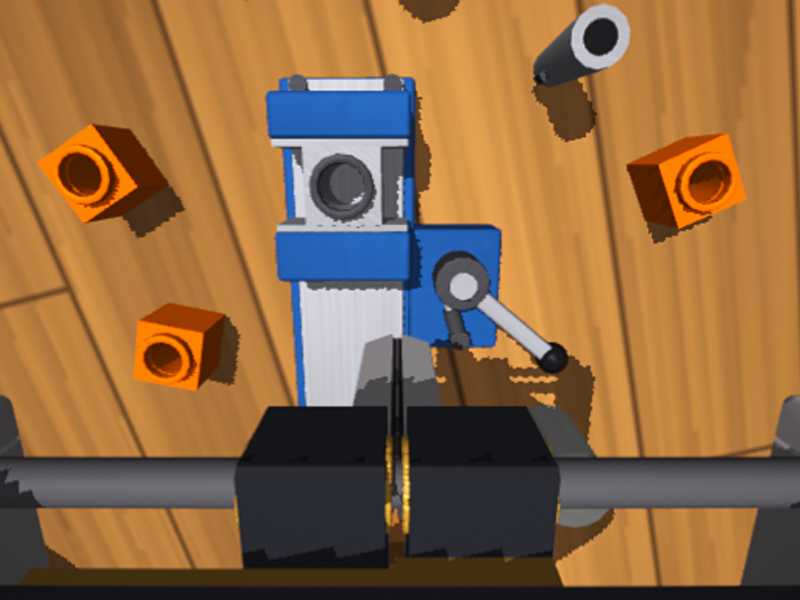

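The lever now points about 40° to the -y side (ball at (551,357)), which is its locked position. The block is still flush between the jaws and the bystanders haven't moved, so I'm handing in.

```bash
python3 -c "
from rig import robot
print(robot.sign_off())"
```

```text
the job is handed in; nothing more can be done
None
```

The job is handed in: the camera shows the block clamped square and flush between the jaws, pressed with about 15 N, then the lever past its detent in the locked position, with the bystanders in view unmoved; it took about 18.5 s.

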